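# Back the microtome's feed wheel off by one notch

## Task

Back the specimen off the knife by one notch: with closed fingertips, lift the microtome's pawl out of the ratchet teeth by pushing its red ball over until the pawl stays thrown back, push the star handle backward by exactly one notch, then push the pawl's raised arm back over so that its nose drops fully into the new notch, and draw clear. Only push: pinch or pick up nothing, do not force anything, do not feed the wheel forward, and leave the knife sledge and everything else on the bench where it is.

Things in the scene. Friction and masses are not known exactly. Their poses are not given: they have to be found in the camera images.
- microtome: Dark green sledge microtome, fixed. Origin on the bench (z = 0) under the feed axle. x: along the level feed axle, away from the bed; y along the bed; z up ('local' below means this frame). Bed: x -163 to -10, y -205 to 175 mm, 88 mm high with its rails; gear case behind the wheel 141 mm, specimen head (x -66 to 0, y -25 to 21) 170 mm high. The parts to handle are on its +x side.
- feed_wheel (a joint): Feed wheel, rad, growing as it turns BACKWARD (its top goes to local +y). Starts at 0 to 0.05; one notch is 0.419 (24 degrees, 15 teeth). Pawl down: about 0.09 of play, backward it stops hard at 0.08 (first notch) or 0.50 (next one back), forward the tooth ramps lift the pawl. Pawl up: turns both ways against about 2 N at a ball end and stays where left.
- wheel_centre (a point): On the axle, in the middle plane of the star handle: local x 45, y 0, z 100 mm. Steel ratchet disc at local x 0 to 12 mm, tip radius 55 mm, saw teeth 7 mm deep; the black star handle has five arms, 9 mm thick, with ball ends, at local x 34 to 56 mm.
- star_tip (a point): Centre of the black ball end (22 mm across) of the uppermost star arm, 75 mm from the axle, local x 45 mm. At the start the arm leans 26 degrees from upright to local -y (ball at about y -33, z 167 mm); one notch back brings it almost upright.
- pawl (a joint): The pawl, a dark steel arm whose nose lies in the teeth at the wheel's top. Rad, growing as its red ball swings to local +y: 0 = nose fully down in a notch, about 0.12 = nose on a tooth tip, above 0.15 clear of the teeth, 1.22 = thrown back on its stop. Its own weight (under 1 N at the ball) drops it into the teeth below about 0.65 and keeps it thrown back above that.
- pawl_pivot (a point): The pawl's pin, parallel to the axle, at local y 62, z 164 mm, on a pillar (local x -20 to -8, y 47 to 77 mm) 174 mm high; the stop pin, 8 mm thick, lies at local x -14 to 12, y 87, z 166 mm.
- pawl_ball (a point): Centre of the red ball, 25 mm across, on the pawl's handle, 50 mm from the pawl's pin, local x 6 mm. Pawl down: local y 56, z 214 mm. Thrown back: about y 107, z 187 mm.
- pawl_nose (a point): Middle of the tip of the pawl's nose, 12 mm wide along local x, 64 mm from the pin; it points to local -y from the pin and hooks down. Pawl thrown back: about local y 27, z 217 mm, so the arm then stands almost upright: pushing this raised arm to local -y brings the pawl over again (the ball leans too low for a level push).
- knife_sledge (a joint): Knife sledge, a dark block 84 x 90 mm on the bed's rails with a knife bar across it. Value in m along local +y from a centre at local y -140 mm; starts at -0.01 to 0.03. It slides if pushed with 4 N.
- sledge_top (a point): Middle of the knife bar's top, 156 mm above the bench; the bar covers local x -143 to -32 mm, the blade's edge stands 166 mm high.
- wax_block: Bystander, loose: spare wax block in a yellow cassette, 42 x 30 x 21 mm; origin under its centre.
- stain_bottle: Bystander, loose: amber stain bottle with black cap, 40 mm across, 75 mm high; origin under its centre.
- specimen_jar: Bystander, loose: glass jar with white lid, 48 mm across, 60 mm high; origin under its centre.
- section_dish: Bystander, loose: clear dish with red sections, 56 mm across, 14 mm high, standing on the microtome's bed; origin under its centre.
- petri_dish: Bystander, loose: petri dish with red specimens, 90 mm across, 15 mm high, in the white tray; origin under its centre.
- forceps: Bystander, loose: steel forceps, 115 mm long along its x, lying on the bench; origin under its centre.
- slide_box: Bystander, loose: blue slide box with white lid, 90 x 36 x 35 mm; origin under its centre.

How it is judged:
On the way, in this order (a step that is already met when the one before it is completed fails the run):
1. the pawl is lifted out of the teeth and stays thrown back (past 0.7 rad) (value of joint pawl above 0.7 rad), for 0.3 s.
2. with the pawl thrown back, the feed wheel is turned back to the next notch (more than half a notch, at most one and a half) (value of joint pawl above 0.7 rad and value of joint feed_wheel between 0.25 and 0.62 rad), for 0.2 s.
At the end, for the whole second after the job is handed in: The feed wheel stands one notch back (joint between 0.32 and 0.54 rad), the pawl's nose is down in that notch (below 0.06 rad), both at rest (value of joint feed_wheel between 0.32 and 0.54 rad and value of joint pawl below 0.06 rad and velocity of joint feed_wheel between -0.05 and 0.05 rad/s and velocity of joint pawl between -0.05 and 0.05 rad/s); the robot touches nothing.
It fails at once if the feed wheel is fed forward by half a notch, or turned back by nearly two notches (value of joint feed_wheel below -0.2 rad or value of joint feed_wheel above 0.8 rad).
It fails at once if the knife sledge is shifted by more than 10 mm (distance of sledge_top from where it was at the start of the episode above 0.01 m).
It fails at once if the ball of the pawl or of the star arm is taken between the fingers (distance between the grasp point and pawl_ball below 0.009 m or distance between the grasp point and star_tip below 0.009 m).
It fails at once if the microtome is forced: more than 40 N from the robot (contact force between any of the fingers, the arm and microtome above 40 N).
It fails at once if a bystander is moved by more than 20 mm or lifted (distance of any of wax_block, stain_bottle, specimen_jar, section_dish, petri_dish, forceps, slide_box from where it was at the start of the episode above 0.02 m).
It also fails if it takes over 48 s, if anything falls off the work surface, if the arm or the gripper's body presses on something with over 40 N, if the wrist force passes 120 N, or if a joint passes its speed limit or range.

## Robot

A 6-joint arm with a two-finger parallel gripper is mounted at the origin on the work surface. World frame = base frame: x ahead of the robot, y to its left, z up, the work surface at z = 0. Lengths are in m, angles in rad, forces in N, time in s.
With the tool pointing down it reaches from about 0.4 to 0.825 m from the base axis. Payload 7 kg.
Tool frame: the origin (TCP) lies between the finger pads; the fingertips stand 8 mm ahead of it and the grasp point (between the pads) lies 11 mm behind it (arm.finger_overhang is the distance from the TCP to the fingertips, in m); z points along the fingers, y is the line along which they close (so a half turn about z gives the same grasp; the last joint's range is limited). The gripper opens to 88 mm and grips with 3 to 60 N. Pads are 19 mm wide; open, the fingers measure 130 mm over their backs; the gripper's body (78 mm by 193 mm) begins 47 mm behind the grasp point.
Start: joints at [1.58, 0.359, 0.012, 0, -1.224, -0.288], TCP at [0.186, 0.649, 0.235] pointing down, gripper open.
Joint ranges: [-3.07, 3.07], [-1.43, 2.12], [-1.02, 1.25], [-3.03, 1.67], [-3.05, -0], [-3.03, 3.03]. Speed limits (rad/s): [2.39, 2.39, 3.01, 3.14, 3.14, 3.14].

## Interface

Orientations are given as [roll, pitch, yaw] about the fixed x, y, z axes, in that order (R = Rz(yaw) Ry(pitch) Rx(roll)).
In Python, from station import arm gives the robot as it stands.
- The arm moves only by the tool move_arm, never from a script. Its argument "rows" is text: rows parted by semicolons, each of 7 numbers parted by spaces: the turn, a rotation vector about the tool's x, y, z in degrees, then the shift along the tool's x, y, z in m, then the finger opening in m, from 0 to 0.0876. A call has 1 to 8 rows; each row shifts and turns the commanded pose from where the row before left it, along the tool's axes as they then stand; what a row does not reach is not made up. A row lasts 1/8 s, in which the tool goes at most 62.5 mm and 10.7 degrees, less where a joint would pass 70% of its speed; a pose out of reach is approached as far as the arm can. A call is refused whole if a number of a shift passes 0.0625 or a number of a turn 10.7, either way. A call with a gripper value outside its range is refused whole. The fingers move at their own pace and stop on an object; "squeeze" is the grip in N (left out, the last holds). Time passes only in rows, so rows that do not move let the fingers close. It gives the time, the measured TCP pose, the force, the opening and the grip force at its end, in the units of the state.
- arm.get_state(): the state, without advancing time (a new reading comes with each control period).
- arm.grab_frame(name): name is "side" or "top" or "wrist"; returns (picture, depth): 420x560x3 uint8, blue, green, red; 420x560 float32, m along the optical axis (not along the pixel's ray), 0 where there is no reading.
- arm.camera_model(name): a dict with "mtx" (3x3 intrinsics, pixels), "camera_from_world" (4x4, takes a point from world to camera coordinates); the wrist camera has in their place "mount" (4x4, takes a point from camera to tool coordinates, whose origin is the TCP and whose axes are the flange's). Camera axes: x right, y down, z forward; pixel columns grow to the right and rows downward; lengths in m; the calibration is good to about 2 mm. The wrist camera is an equidistant fisheye: a pixel r from the principal point sees the ray r / f radians off the axis. A picture is of the moment at which its call begins: read the wrist's pose just before it. camera_model takes no time and is no camera call.
- arm.job_done(): hands the job in; it is judged then, once.
The state is a dict: "t": time; "q": joint angles; "qd": joint speeds; "joint_efforts": joint torques, N m; "eef_pos": TCP position; "ee_rot": TCP orientation; "force": force on the tool from outside, world axes, zero at the start; "moment": the same for the moment, N m; "width": finger opening in m; "gripper_force": force on a finger pad.
Only numpy, scipy, OpenCV 4.12 (cv2) and the standard library are available. Lean on these libraries where they do the work, as an engineer would, in place of code of your own. Each camera call takes 0.05 s, during which the arm holds its last target. There are 200 camera calls.

## Working session

There is one attempt and no reset: what is moved stays moved. The work goes in short steps, Python scripts to look and compute and a tool call to move; the robot and the scene stay as the last step left them, time stands still between calls to the robot, and variables do not carry over. Pictures are saved under pics/ and viewed, at most 10 in all, crops included, and the job is handed in when it is done.

Besides the shell and the picture viewer there is one more tool, called after "Request:" by a JSON object that holds its "api" and its "payload". move_arm: Moves the arm, as the interface text tells. Its arguments: {"type":"object","properties":{"rows":{"type":"string"},"squeeze":{"type":"number"}},"required":["rows"]}

```bash
ls; mkdir -p pics; python3 - <<'E'
from station import arm
import cv2,numpy as np
s=arm.get_state();print(s['t'],s['eef_pos'],s['ee_rot'])
for n in('side','top'):
    p,d=arm.grab_frame(n);m=arm.camera_model(n)
    cv2.imwrite(f'pics/{n}0.png',p);np.savez(f'{n}0.npz',p=p,d=d,K=m['mtx'],T=m['camera_from_world'])
    print(n,np.linalg.inv(m['camera_from_world'])[:3].round(3))
E
```

```text
pics
0.0 [0.18566488 0.64846332 0.23363116] [ 3.13993979e+00 -1.43478474e-04 -2.78940139e-01]
side [[-0.936 -0.238  0.258  0.216]
 [-0.351  0.666 -0.659  0.906]
 [-0.016 -0.707 -0.707  1.078]]
top [[ 0.057 -0.977  0.205  0.302]
 [-0.998 -0.057  0.008  0.023]
 [ 0.004 -0.205 -0.979  1.446]]
```

View pics/side0.png

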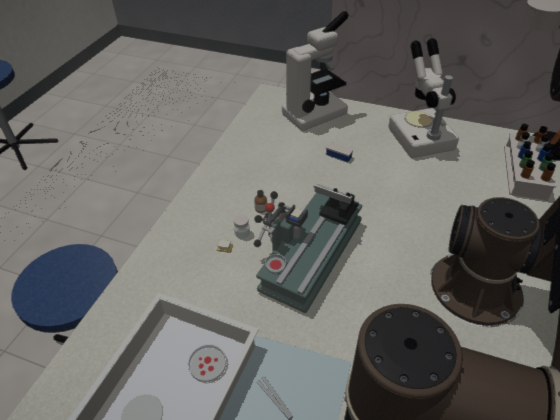

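View pics/top0.png

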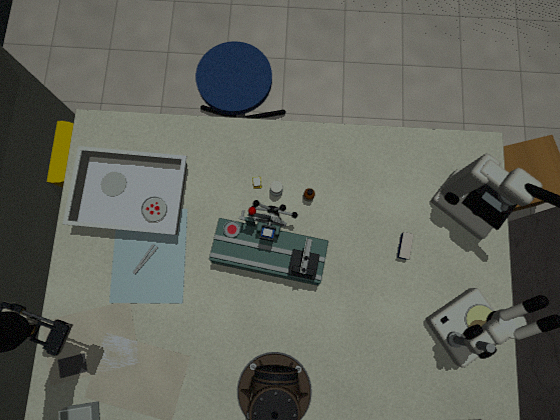

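The microtome stands ahead of the robot. Its handle side faces away (world +x), and the sledge end (local -y) points to world -y. Next I fit its pose from depth.

```bash
cat > h.py <<'E'
import numpy as np,cv2
def cloud(f):
    z=np.load(f);d=z['d'];v,u=np.indices(d.shape);K=z['K']
    c=np.stack([(u-K[0,2])/K[0,0]*d,(v-K[1,2])/K[1,1]*d,d,np.ones_like(d)],-1)
    w=c@np.linalg.inv(z['T']).T
    w[d==0]=np.nan
    return z['p'],w[...,:3]
E
python3 - <<'E'
from h import *
for n in('top','side'):
    p,w=cloud(f'{n}0.npz')
    x,y,z=np.moveaxis(w,-1,0)
    b,g,r=[p[...,i].astype(int) for i in range(3)]
    reg=(x>.35)&(x<.9)&(y>-.25)&(y<.3)
    m=reg&(z>.055)&(z<.1)
    k,l,st,c=cv2.connectedComponentsWithStats(m.astype('uint8'))
    i=1+st[1:,4].argmax()
    pts=w[l==i][:,:2].astype('f4')
    print(n,'bed',st[i],cv2.minAreaRect(pts), 'z',np.percentile(w[l==i][:,2],[10,50,90]))
    red=reg&(r>90)&(g<r*.45)&(b<r*.45)
    k,l,st,c=cv2.connectedComponentsWithStats(red.astype('uint8'))
    for i in range(1,k):
        if st[i,4]>4:print('red',st[i],np.nanmedian(w[l==i],0).round(4),np.nanmax(w[l==i][:,2]))
    cv2.imwrite(f'pics/c{n}.png',cv2.resize(p[195:295,200:335] if n=='top' else p[175:310,215:370],None,fx=5,fy=5,interpolation=3)[:600,:800])
E
python3 -c "
import cv2,numpy as np
a=cv2.imread('pics/ctop.png');b=cv2.imread('pics/cside.png')
a=cv2.resize(a,(400,300));b=cv2.resize(b,(400,300));cv2.imwrite('pics/cc.png',np.hstack([a,b]))"
```

```text
top bed [ 209  218  119   66 3959] ((0.4502490758895874, 0.04866853356361389), (0.37752002477645874, 0.14616979658603668), 81.37848663330078) z [0.07603979 0.08044147 0.08788536]
red [249 207   6   6  31] [0.553  0.1023 0.2227] 0.22987556205694393
red [228 225   8   9  61] [0.5123 0.1736 0.0834] 0.09011751622051989
side bed [ 256  193  106  106 4670] ((0.4526282548904419, 0.04425463080406189), (0.37933892011642456, 0.15164567530155182), 81.4090805053711) z [0.07680252 0.0806796  0.08908621]
red [266 204   7   6  32] [0.5503 0.1052 0.224 ] 0.22776035489952084
red [271 261  10   7  54] [0.5115 0.1705 0.0832] 0.08874032893362194
```

View pics/cside.png

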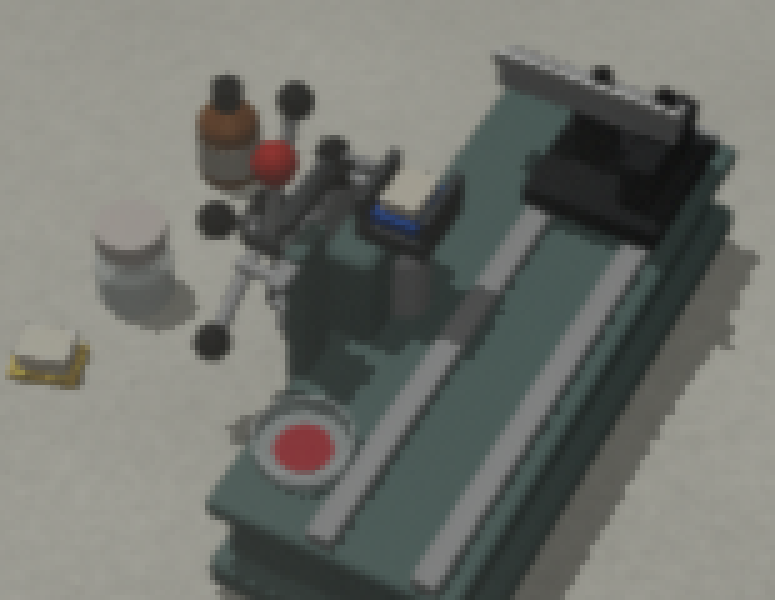

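The crop shows the red ball at (273,162), with star balls at (295,100), (332,155), (215,218) and (212,340). The bed fit gives origin ≈ (0.539, 0.0485) and yaw ≈ -8.6°, and the red ball position agrees to about 2 mm. I'll close the fingers, turn so tool x points to local -y, rise, then fly over.

Request:
{"api": "move_arm", "payload": {"rows": "0 0 10.3 0 0 -0.005 0;0 0 10.3 0 0 -0.005 0;0 0 10.3 0 0 -0.005 0;0 0 10.3 0 0 -0.005 0;0 0 10.3 0 0 -0.005 0;0 0 10.3 0 0 -0.005 0;0 0 10.3 0 0 -0.005 0;0 0 10.3 0 0 -0.005 0"}}

```text
t: 1.1
eef_pos: [0.1857, 0.6487, 0.2741]
ee_rot: [3.142, -0.001, -1.723]
force: [0.4, 0.3, -0.2]
width: 0.0133
gripper_force: 0.0
```

Request:
{"api": "move_arm", "payload": {"rows": "0 0 0 0.0375 -0.032 0 0;0 0 0 0.0375 -0.032 0 0;0 0 0 0.0375 -0.032 0 0;0 0 0 0.0375 -0.032 0 0;0 0 0 0.0375 -0.032 0 0;0 0 0 0.0375 -0.032 0 0;0 0 0 0.0375 -0.032 0 0"}}

```text
t: 1.98
eef_pos: [0.3696, 0.355, 0.2744]
ee_rot: [3.141, -0.0, -1.717]
force: [1.0, 0.1, 0.5]
width: 0.0004
gripper_force: 0.0
```

Request:
{"api": "move_arm", "payload": {"rows": "0 0 0 0.0375 -0.032 0 0;0 0 0 0.0375 -0.032 0 0;0 0 0 0.0375 -0.032 0 0;0 0 0 0.0375 -0.032 0 0;0 0 0 0.0375 -0.032 0 0;0 0 0 0.0375 -0.032 0 0;0 0 0 0.0375 -0.032 0 0;0 0 0 0 0 0 0"}}

```text
t: 2.98
eef_pos: [0.5533, 0.0616, 0.2736]
ee_rot: [3.14, -0.001, -1.721]
force: [-0.3, -0.8, 0.5]
width: 0.0002
gripper_force: 0.0
```

```bash
cat >> h.py <<'E'
O=np.array([.539,.0485,0]);a=np.radians(-8.6);R=np.array([[np.cos(a),-np.sin(a),0],[np.sin(a),np.cos(a),0],[0,0,1]])
def loc(p): return ((np.asarray(p)-O)@R*1000).round(1)
E
python3 - <<'E'
from station import arm
from h import *
import cv2
s=arm.get_state();print(s['t'],s['eef_pos'],s['ee_rot'],s['width'],s['force'].round(1),'local',loc(s['eef_pos']),s['q'])
p,d=arm.grab_frame('wrist');print(arm.camera_model('wrist'))
cv2.imwrite('pics/w1.png',p)
E
```

```text
2.975 [0.55331045 0.06163208 0.27364232] [ 3.14020073e+00 -1.14937693e-03 -1.72087042e+00] 0.00019897549606927772 [-0.3 -0.8  0.5] local [ 12.2  15.1 273.6] [ 4.62746470e-01  1.41554347e-01 -1.89586907e-01  1.47547774e-04
 -1.24145481e+00 -6.12869204e-01]
{'mtx': array([[325.1922621 ,   0.        , 277.07907744],
       [  0.        , 325.1922621 , 213.04851828],
       [  0.        ,   0.        ,   1.        ]]), 'mount': array([[ 8.16549111e-04, -9.57471558e-01, -2.88526515e-01,
         7.84873068e-02],
       [ 9.99999574e-01,  6.57731970e-04,  6.47389755e-04,
        -1.80819769e-04],
       [-4.30084165e-04, -2.88526920e-01,  9.57471687e-01,
        -1.49554279e-01],
       [ 0.00000000e+00,  0.00000000e+00,  0.00000000e+00,
         1.00000000e+00]])}
```

View pics/w1.png

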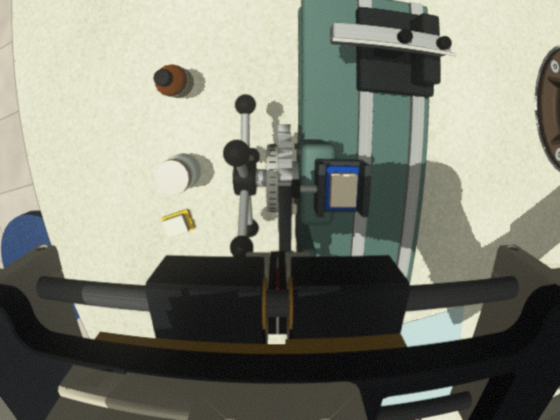

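The wrist camera sits on the local -y side. The view shows the upper star ball at (237,152) and the pawl under the fingertips near (285,220), consistent with the fit. I'll go down on the -y side of the red ball and push it over.

Request:
{"api": "move_arm", "payload": {"rows": "0 0 0 0 0.003 -0.0 0;0 0 0 0 0.003 0.023 0;0 0 0 0 0 0.023 0;0 0 0 0 0 0.022 0;0 0 0 0 0 0 0"}}

```text
t: 3.65
eef_pos: [0.545, 0.0659, 0.2054]
ee_rot: [3.139, -0.001, -1.715]
force: [0.4, -0.0, 0.5]
width: 0.0007
gripper_force: 0.0
```

Request:
{"api": "move_arm", "payload": {"rows": "0 0 0 -0.007 0 0 0;0 0 0 -0.007 0 0 0;0 0 0 -0.007 0 0 0;0 0 0 -0.007 0 0 0;0 0 0 -0.007 0 0 0"}}

```text
t: 4.28
eef_pos: [0.5518, 0.1003, 0.2067]
ee_rot: [-3.141, 0.0, -1.717]
force: [1.6, 0.3, -0.6]
width: 0.0003
gripper_force: 0.3
```

Request:
{"api": "move_arm", "payload": {"rows": "0 0 0 -0.006 0 0 0;0 0 0 -0.006 0 0 0;0 0 0 -0.006 0 0 0;0 0 0 -0.006 0 0 0;0 0 0 0 0 0 0;0 0 0 0 0 0 0"}}

```text
t: 5.03
eef_pos: [0.5551, 0.1235, 0.2065]
ee_rot: [3.142, -0.0, -1.717]
force: [0.0, -1.5, -0.0]
width: 0.0005
gripper_force: 0.0
```

```bash
cat > look.py <<'E'
from station import arm
from h import *
import sys
s=arm.get_state();print(s['t'],'local',loc(s['eef_pos']),s['ee_rot'].round(3),s['force'].round(1))
n=sys.argv[1]
p,d=arm.grab_frame('wrist');cv2.imwrite(f'pics/w{n}.png',p)
for c in('side','top'):
    p,d=arm.grab_frame(c);m=arm.camera_model(c);np.savez(f'{c}{n}.npz',p=p,d=d,K=m['mtx'],T=m['camera_from_world'])
    p,w=cloud(f'{c}{n}.npz');L=(w-O)@R*1000
    b,g,r=[p[...,i].astype(int) for i in range(3)]
    red=(r>90)&(g<r*.45)&(b<r*.45)&(L[...,2]>120)&(abs(L[...,1])<200)
    print(c,'red',red.sum(),np.median(L[red],0).round(1) if red.any() else '')
    dark=(r<60)&(L[...,0]>32)&(L[...,0]<62)&(np.abs(L[...,1])<95)&(L[...,2]>50)&(L[...,2]<185)
    k,l,st,ce=cv2.connectedComponentsWithStats(dark.astype('uint8'))
    for i in range(1,k):
        if st[i,4]>5: print('  dark',st[i,4],ce[i].round(),L[l==i].mean(0).round(1))
    if c=='side': cv2.imwrite(f'pics/s{n}.png',cv2.resize(p[175:310,215:370],None,fx=4,fy=4,interpolation=3))
E
python3 look.py 2
```

```text
5.025 local [  4.8  76.5 206.5] [ 3.142 -0.    -1.717] [ 0.  -1.5 -0. ]
side red 0 
  dark 11 [281. 205.] [ 43.2 -73.5  96.7]
  dark 27 [258. 219.] [ 40.3  55.6 156.4]
  dark 24 [257. 243.] [40.5 66.8 71. ]
top red 0 
  dark 14 [256. 204.] [ 42.8  52.9 135.2]
  dark 93 [276. 209.] [ 41.5 -11.9 135.6]
  dark 26 [294. 214.] [ 42.8 -73.4  97.4]
```

Request:
{"api": "move_arm", "payload": {"rows": "0 0 0 0 0 -0.02 0;0 0 0 0 0 -0.03 0;0 0 0 0 0 -0.03 0;0 0 0 0 0 -0.02 0;0 0 0 0.025 -0.012 0 0;0 0 0 0.025 -0.012 0 0;0 0 0 0.02 -0.012 0 0;0 0 0 0 0 0 0"}}

```text
t: 6.18
eef_pos: [0.5808, 0.0477, 0.3064]
ee_rot: [3.141, -0.0, -1.719]
force: [-0.2, 0.5, 0.2]
width: 0.0006
gripper_force: 0.0
```

```bash
python3 look.py 3
```

```text
6.175 local [ 41.5   5.4 306.4] [ 3.141 -0.    -1.719] [-0.2  0.5  0.2]
side red 31 [  2.4 106.6 196.2]
  dark 32 [274. 195.] [ 40.8 -32.  172.2]
  dark 16 [281. 205.] [ 41.8 -74.6  97.8]
  dark 11 [266. 215.] [ 47.9   0.3 117. ]
  dark 34 [258. 219.] [ 40.4  53.8 156.5]
  dark 27 [257. 243.] [40.9 66.2 71.5]
top red 34 [  3.6 106.9 195.2]
  dark 38 [266. 207.] [ 42.8  22.5 125. ]
  dark 45 [281. 208.] [ 41.3 -27.8 160.9]
  dark 26 [294. 214.] [ 42.8 -73.4  97.1]
```

View pics/s3.png

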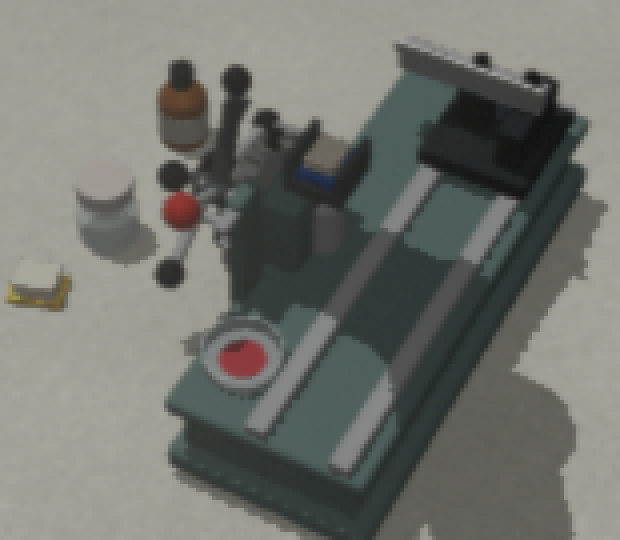

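The pawl is thrown back: the red ball is at crop (182,210), local y≈107, and the upper star ball is at (236,80). Next I push the star ball from its -y side.

Request:
{"api": "move_arm", "payload": {"rows": "0 0 0 0.025 -0.002 0 0;0 0 0 0.025 -0.0015 0 0;0 0 0 0.0255 0 0 0;0 0 0 0 0 0.035 0;0 0 0 0 0 0.04 0;0 0 0 0 0 0.04 0;0 0 0 0 0 0.018 0;0 0 0 0 0 0 0"}}

```text
t: 7.32
eef_pos: [0.5721, -0.0257, 0.1723]
ee_rot: [3.139, -0.001, -1.716]
force: [0.4, 0.3, 0.4]
width: 0.0005
gripper_force: 0.0
```

Request:
{"api": "move_arm", "payload": {"rows": "0 0 0 -0.006 0 0 0;0 0 0 -0.006 0 0 0;0 0 0 -0.006 0 0 0;0 0 0 -0.006 0 0 0;0 0 0 -0.006 0 0 0;0 0 0 -0.006 0 0 0;0 0 0 -0.006 0 0 0;0 0 0 0 0 0 0"}}

```text
t: 8.32
eef_pos: [0.5793, 0.0162, 0.1732]
ee_rot: [3.141, 0.001, -1.716]
force: [0.4, 0.1, -0.6]
width: 0.0005
gripper_force: 0.1
```

```bash
python3 look.py 4
```

```text
8.325 local [ 44.7 -25.9 173.2] [ 3.141e+00  1.000e-03 -1.716e+00] [ 0.4  0.1 -0.6]
side red 34 [  2.9 106.6 196.2]
  dark 43 [268. 199.] [ 42.1  -3.2 179.5]
  dark 26 [281. 198.] [ 41.4 -71.5 127.6]
  dark 13 [266. 217.] [ 48.    3.5 115.2]
  dark 16 [254. 230.] [ 42.8  74.1 128.7]
top red 28 [  0.2 102.1 198.2]
  dark 22 [251. 204.] [ 40.6  69.1 130.9]
  dark 30 [294. 212.] [ 42.6 -70.5 128.9]
```

View pics/w4.png

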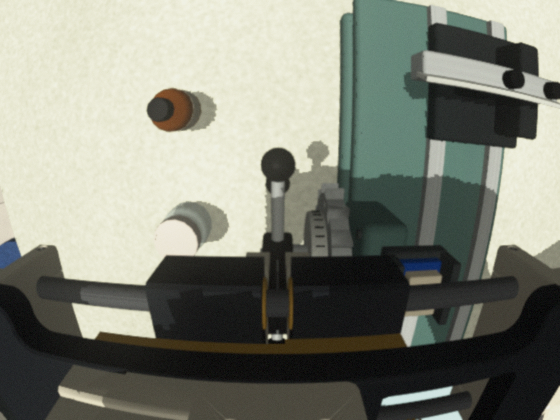

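The finger still stands against the star ball, which is hidden under the fingertips; the next arm's ball is at (277,165). The measured delta is about 0.41 rad. I'll push 1 mm more, then draw back and rise.

Request:
{"api": "move_arm", "payload": {"rows": "0 0 0 -0.001 0 0 0;0 0 0 0 0 0 0;0 0 0 0.01 0 0 0;0 0 0 0.02 0 0 0;0 0 0 0 0 -0.035 0;0 0 0 0 0 -0.045 0;0 0 0 0 0 -0.045 0;0 0 0 0 0 0 0"}}

```text
t: 9.48
eef_pos: [0.5765, -0.0145, 0.3028]
ee_rot: [-3.135, 0.002, -1.718]
force: [-0.7, -0.5, -1.7]
width: 0.0005
gripper_force: 0.0
```

```bash
python3 look.py 5; python3 - <<'E'
# registration of star rotation: rotate side0 vs side5 balls, via predicted centres
from h import *
from scipy.optimize import minimize_scalar
def proj(z,P):
    c=np.c_[P@R.T/1000+O,np.ones(len(P))]@z['T'].T; q=c[:,:3]@z['K'].T; return q[:,:2]/q[:,2:]
for c in('side','top'):
  for n in('0','3','5'):
    z=np.load(f'{c}{n}.npz');g=cv2.GaussianBlur(z['p'].max(2),(5,5),0).astype('f4')
    best=[]
    for dy in(-3,-2,-1,0,1,2,3):
     for dx in(-3,-1.5,0,1.5,3):
      for dz in(-2,0,2):
       for th in np.arange(-.1,.6,.01):
        ks=[-1,0,1] if c=='side' else [-1,0]
        an=np.radians(-26)+th+np.radians(72)*np.array([0,-1,1])[:3 if c=='side' else 2]
        P=np.c_[45+dx+0*an,75*np.sin(an)+dy,100+75*np.cos(an)+dz]
        q=proj(z,P).astype('f4')
        v=cv2.remap(g,q[:,0].copy(),q[:,1].copy(),1).sum()
        best.append((v,th,dx,dy,dz))
    best.sort();b=np.array(best[:15]);print(c,n,b[0].round(2),'mean th',b[:,1].mean().round(3),b[:,1].std().round(3))
E
```

```text
9.475 local [ 46.5 -56.7 302.8] [-3.135e+00  2.000e-03 -1.718e+00] [-0.7 -0.5 -1.7]
side red 31 [  3.  107.6 196.3]
  dark 29 [267. 200.] [ 42.2   0.8 178.2]
  dark 27 [281. 198.] [ 41.1 -70.3 128. ]
  dark 13 [266. 217.] [ 48.2   3.  114.7]
  dark 18 [254. 230.] [ 42.1  74.3 129.6]
top red 20 [  5.3 102.8 195. ]
  dark 27 [251. 204.] [ 42.7  70.6 131.7]
  dark 69 [272. 208.] [ 39.5   0.  140.1]
  dark 23 [293. 212.] [ 42.8 -68.  128.1]
side 0 [ 1.3492e+02  1.0000e-02 -3.0000e+00 -2.0000e+00  2.0000e+00] mean th -0.005 0.013
side 3 [ 1.4149e+02  2.0000e-02 -3.0000e+00 -3.0000e+00  2.0000e+00] mean th 0.023 0.01
side 5 [140.58   0.47  -1.5   -2.     0.  ] mean th 0.465 0.009
top 0 [ 2.069e+01 -2.000e-02 -1.500e+00  0.000e+00 -2.000e+00] mean th -0.012 0.012
top 3 [ 3.624e+01 -2.000e-02 -1.500e+00  0.000e+00 -2.000e+00] mean th -0.011 0.009
top 5 [28.31  0.38 -3.    0.   -2.  ] mean th 0.397 0.018
```

View pics/s5.png

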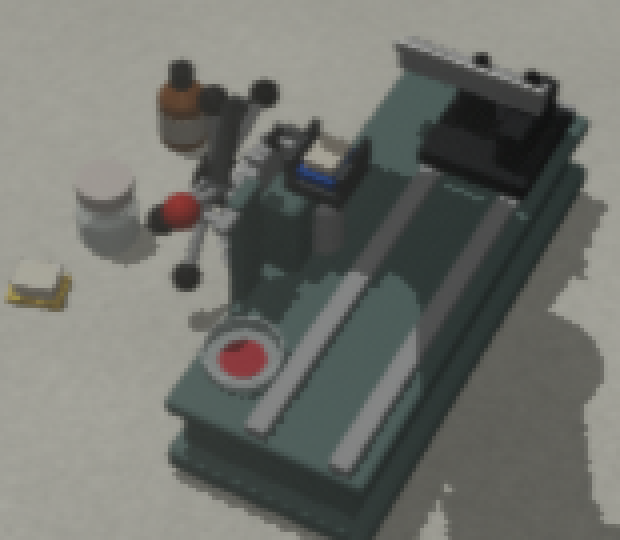

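The wheel is about 0.43 rad back (upper ball at (212,100)) and the pawl is still thrown back. Next I descend between the raised arm and the red ball.

Request:
{"api": "move_arm", "payload": {"rows": "0 0 0 -0.032 0.011 0 0;0 0 0 -0.032 0.011 0 0;0 0 0 -0.032 0.011 0 0;0 0 0 -0.032 0.011 0 0;0 0 0 0 0 0.03 0;0 0 0 0 0 0.02 0;0 0 0 0 0 0 0"}}

```text
t: 10.5
eef_pos: [0.5487, 0.1189, 0.2458]
ee_rot: [3.137, -0.003, -1.717]
force: [-0.7, 0.2, 0.6]
width: 0.0005
gripper_force: 0.0
```

```bash
python3 look.py 6
```

```text
10.5 local [ -1.   71.  245.8] [ 3.137e+00 -3.000e-03 -1.717e+00] [-0.7  0.2  0.6]
side red 24 [  4.1 108.9 195.5]
  dark 14 [280. 199.] [ 41.6 -68.9 125.9]
  dark 14 [266. 217.] [ 47.9   3.9 114.9]
  dark 17 [254. 230.] [ 42.3  74.7 130.2]
top red 0 
  dark 75 [272. 209.] [ 39.8  -0.8 135.7]
  dark 29 [294. 213.] [ 42.4 -71.  129.2]
```

View pics/w6.png

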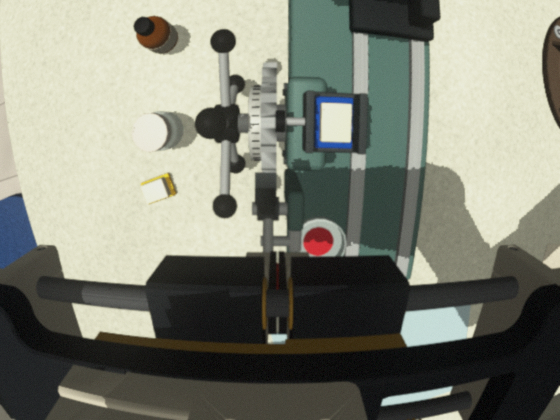

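The raised arm is at (267,190), ahead of the fingers, and the rod runs under them. I'll go down to TCP z≈0.196, then push to local -y.

Request:
{"api": "move_arm", "payload": {"rows": "0 0 0 0 -0.004 0.016 0;0 0 0 0 0 0.018 0;0 0 0 0 0 0.015 0;0 0 0 0 0 0 0"}}

```text
t: 11.15
eef_pos: [0.5534, 0.1187, 0.1981]
ee_rot: [3.139, -0.001, -1.717]
force: [-0.4, 0.3, 0.0]
width: 0.0007
gripper_force: 0.0
```

Request:
{"api": "move_arm", "payload": {"rows": "0 0 0 0.006 0 0 0;0 0 0 0.006 0 0 0;0 0 0 0.006 0 0 0;0 0 0 0.006 0 0 0;0 0 0 0.006 0 0 0;0 0 0 0 0 0 0"}}

```text
t: 11.9
eef_pos: [0.5495, 0.0889, 0.1996]
ee_rot: [3.142, -0.0, -1.718]
force: [0.6, 0.6, -0.1]
width: 0.0007
gripper_force: 0.0
```

```bash
python3 look.py 7
```

```text
11.9 local [  4.4  41.5 199.6] [ 3.142 -0.    -1.718] [ 0.6  0.6 -0.1]
side red 33 [  3.4  85.4 217.8]
  dark 32 [255. 230.] [ 40.8  71.1 130.5]
top red 2 [-78.   83.4 302.5]
  dark 84 [272. 208.] [ 39.9  -0.6 138.4]
  dark 29 [294. 213.] [ 42.3 -71.  129.2]
```

Request:
{"api": "move_arm", "payload": {"rows": "0 0 0 0.005 0 0.001 0;0 0 0 0.005 0 0.001 0;0 0 0 0.005 0 0 0;0 0 0 0.005 0 0 0;0 0 0 0.006 0 0 0;0 0 0 0.007 0 0 0;0 0 0 0 0 0 0"}}

```text
t: 12.92
eef_pos: [0.5448, 0.0563, 0.1976]
ee_rot: [-3.142, 0.0, -1.718]
force: [1.0, -0.4, -0.6]
width: 0.0005
gripper_force: 0.0
```

Request:
{"api": "move_arm", "payload": {"rows": "0 0 0 0 0 -0.02 0;0 0 0 0 0 -0.03 0;0 0 0 0 0 -0.03 0;0 0 0 0 0 -0.03 0;0 0 0 0.03 0 0 0;0 0 0 0.04 0 0 0;0 0 0 0.04 0 0 0;0 0 0 0 0 0 0"}}

```text
t: 13.92
eef_pos: [0.5284, -0.0539, 0.3078]
ee_rot: [-3.141, -0.0, -1.72]
force: [0.7, 0.4, -0.1]
width: 0.0005
gripper_force: 0.0
```

```bash
python3 look.py 8
```

```text
13.925 local [   4.8 -102.9  307.8] [-3.141 -0.    -1.72 ] [ 0.7  0.4 -0.1]
side red 34 [  4.   55.8 222.6]
  dark 28 [268. 200.] [ 41.7  -0.  180.3]
  dark 25 [281. 198.] [ 40.8 -71.1 128.4]
  dark 14 [266. 217.] [ 47.4   3.9 115.5]
  dark 33 [255. 230.] [ 40.3  71.6 130.9]
top red 0 
  dark 8 [276. 212.] [ 35.1 -12.2 105.7]
  dark 6 [285. 215.] [ 42.2 -44.6  61.1]
```

View pics/s8.png

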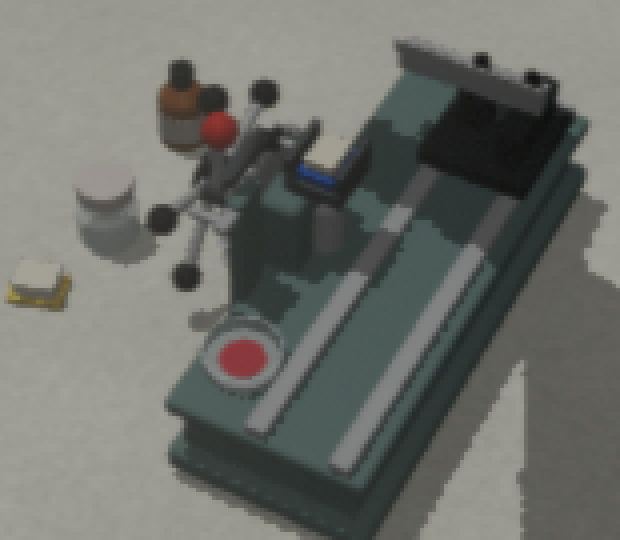

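```bash
python3 - <<'E'
from h import *
for n in '08':
    p=np.load(f'side{n}.npz')['p'].astype(int);p=p[190:225,250:300]
    m=np.clip(p[...,2]-1.5*p[...,1],0,None);v,u=np.indices(m.shape);print((u*m).sum()/m.sum(),(v*m).sum()/m.sum(),m.sum())
E
```

```text
19.142625231910944 16.293367346938776 2156.0
19.08538732394366 16.16175176056338 2272.0
```

The red ball is back within 0.15 px of its starting picture, so the nose is fully down, and the arm is clear. Handing in.

```bash
python3 -c "
from station import arm
print(arm.job_done())"
```

```text
the job is handed in; nothing more can be done
None
```

I threw the pawl back, turned the star handle back about one notch (0.43 rad as measured by camera), dropped the pawl's nose fully into the new notch, and handed the job in with the arm clear. No verdict came back.

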